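# Unclamp the finished flange from the marking fixture

## Robot

A 6-joint arm with a two-finger parallel gripper is mounted at the origin on a cart in front of the work surface, level with it; the furniture and walls round the work are solid. World frame = base frame: x ahead of the robot, y to its left, z up, the work surface at z = 0. Lengths are in m, angles in rad, forces in N, time in s.
With the tool pointing down it reaches from about 0.35 to 1 m from the base axis. Payload 7.1 kg.
Tool frame: the origin (TCP) lies between the finger pads; the fingertips stand 22 mm ahead of it and the grasp point (between the pads) lies 3 mm ahead of it; x points along the fingers, y is the direction in which the jaws open and shut, and the axes are right-handed (so a half turn about x gives the same grasp; the last joint's range is limited). The gripper opens to 85 mm and grips with 20 to 120 N. Pads are 22 mm wide; open, the fingers measure 114 mm over their backs; the gripper's body (76 mm by 85 mm) begins 54 mm behind the grasp point. The pads swing forward as they close: fully open they stand 13 mm farther back than shut.
Start: joints at [1.278, 0.423, 1.63, -0, 1.089, -0.019], TCP at [0.169, 0.602, 0.253] pointing down, gripper open.
Joint ranges: [-3, 3], [-0.9, 2.11], [0.09, 2.58], [-1.31, 4.45], [0.11, 2.69], [-2.54, 2.54]. Speed limits (rad/s): [2.39, 2.39, 3.01, 3.14, 3.14, 3.14].

## Interface

Orientations are given as a rotation vector (axis times angle).
In Python, from rig import manip gives the robot as it stands. The module is installed in compiled form; this text tells all that it offers. Calls block until the motion is done:
- manip.move_to(position, orientation): joint-space move of the TCP to a pose.
- manip.servo_line(position, orientation=None, rate=0.15): straight line of the TCP; orientation=None keeps the orientation; rate is the mean speed in m/s.
- manip.set_joints(angles): joint-space move.
- manip.command_gripper(opening, f_grip=None): finger opening in m; f_grip is the grip in N (None keeps the last); returns when the fingers have stopped.
- manip.hold(seconds).
- manip.solve_ik(position, orientation): joint angles nearest the present ones, or None.
- manip.camera(name): name is "scene" or "side" or "wrist"; returns a dict with "image" (480x640x3 uint8, red, green, blue), "fx", "fy", "cx", "cy" (pixels), "cam_to_world" (4x4, takes a point from camera to world coordinates); the wrist camera has in their place "mount" (4x4, takes a point from camera to tool coordinates, whose origin is the TCP and whose axes are the tool frame's). Camera axes: x right, y down, z forward; pixel columns grow to the right and rows downward; lengths in m; the calibration is good to about 2 mm. The wrist camera is an equidistant fisheye: a pixel r from the principal point sees the ray r / f radians off the axis. A picture is of the moment at which its call begins: read the wrist's pose just before it. There is no depth.
A pose or a line that the arm cannot do raises manip.IKError and nothing moves.
- manip.sign_off(): hands the job in, once; it reports no verdict.
Readings, each from a call of its own:
- manip.get_time(): time.
- manip.get_joint_positions(): joint angles.
- manip.get_joint_vel(): joint speeds.
- manip.get_tau(): joint torques, N m.
- manip.get_position(): TCP position.
- manip.get_ee_rot(): TCP orientation.
- manip.get_contact_force(): force on the tool from outside, world axes, zero at the start.
- manip.get_torque(): the same for the moment, N m.
- manip.get_width(): finger opening in m.
Only numpy, scipy, OpenCV 4.12 (cv2) and the standard library are available. Lean on these libraries where they do the work, as an engineer would, in place of code of your own. Each camera call takes 0.05 s, during which the arm holds its last target.

## Task

The drilled flange in the twin marking fixture is finished: unscrew its own clamp until the toe is well clear of the rim (about a third of a turn or more), then lift the flange out and set it down flat, without dropping it, inside the shallow cork-lined tray. The two clamps have opposite threads and nobody noted which is fitted where, so try the knob a little, feel which way it gives, and do not force it the way that is tight. Leave the undrilled blank clamped in the other station, and the hex key and brush where they lie.

Things in the scene. Friction and masses are not known exactly. Their poses are not given: they have to be found in the camera images.
- fixture: fixed aluminium base plate 166 (own x) x 190 (own y) x 12 mm; origin at the centre of its underside on the worktop, x from seats to clamps, z up. Two stations, seat centres at own (-30, +-45) mm, clamp screws at (+47, +-45) mm. Each seat has two upright pins, 10 mm across and 13 mm high, on the side away from the clamp, against which the rim stands.
- clamp_a: fixed grey block 52 x 36 x 28 mm on the base plate, top 43 mm above the worktop; origin at its underside centre, x away from the seat. The bar knob on top drives its screw; a steel toe 22 mm wide comes out of its front and hooks over the part's rim by 6.5 mm. One clamp has a left-hand, the other a right-hand thread; they look alike, and which is fitted at which station changes.
- clamp_b: the other clamp: the same description.
- flange: the finished part: white flange with a bore and bolt holes; rim disc 62 mm across and 10.5 mm thick, round hub 36 mm across rising to 21 mm, open bore; about 60 g. Origin at the centre of its underside, z up; yaw does not matter. It lies on the base plate in one of the seats; grasp it across the hub, fingers closing along the fixture's y.
- blank: undrilled blank of the same outer shape and size as the flange but solid: no bore, no holes; 70 g. Origin at the centre of its underside. Clamped in the other seat; it stays there.
- seat_a (a point): centre of the seat that clamp A serves, on the base plate's upper face (12 mm above the worktop). The part whose origin is here is held by clamp A.
- seat_b (a point): the same for clamp B.
- knob_a_bar (a point): middle of the black bar knob of clamp A, on its vertical screw axis, 69 mm above the worktop; x along the bar, z up. The bar is 58 mm long, 12 mm thick and 24 mm high (56 to 80 mm above the worktop), on a steel neck 11 mm across. Pinch it across its 12 mm. The knob stays where it is left.
- knob_b_bar (a point): middle of the bar knob of clamp B; the same dimensions and axes.
- screw_a (a joint): turn of the screw of clamp A, rad: 0 is tight (as found, a dead stop); grows as the clamp opens, whichever way that turns, to a stop at 3.0. Opening takes about 0.1 N m all the way. The toe draws back 3.5 mm per rad and clears the rim from about 1.9 rad.
- screw_b (a joint): the same for clamp B.
- knob_a (a joint): twist of bar knob A against its own screw, rad, 0 at rest. The bar sits on the screw through a springy rubber bush, 3 N m per rad: the bar's angle is the screw's turn plus this twist. Turned the way that gives it stays below 0.1; against tight or a stop only the bush winds up, and springs back. It is damaged beyond 0.35.
- knob_b (a joint): the same for clamp B.
- tray: loose shallow grey tray lined with a cork mat, 104 mm (own x) by 124 mm (own y) outside, with a grip lip 8 mm deep at each end in y; walls 3 mm thick and 14 mm high; the mat's surface, on which parts lie, is 6 mm above the origin, which is the centre of the underside on the worktop; z up; 300 g.
- hex_key: loose dark L-shaped hex key, 26 x 83 x 7 mm, on the worktop beside the fixture; origin at the centre of its underside. To be left alone.
- brush: loose dust brush with a wooden handle, 30 x 158 x 12 mm, on the worktop behind the work; origin at the centre of its underside. To be left alone.

How it is judged:
On the way, in this order (a step that is already met when the one before it is completed fails the run):
1. the flange's own clamp is unscrewed by at least 1.8 rad while the flange still lies in its seat (((value of joint screw_a above 1.8 rad and horizontal distance between flange and seat_a below 0.008 m and z of flange in the frame of seat_a below 0.005 m) or (value of joint screw_b above 1.8 rad and horizontal distance between flange and seat_b below 0.008 m and z of flange in the frame of seat_b below 0.005 m))), for 0.1 s.
2. the flange is lowered to within 12 mm of the tray's mat while still held (z of flange in the frame of tray below 0.018 m and horizontal distance between flange and tray below 0.05 m and contact force between the fingers and flange above 0.5 N), for 0.05 s.
At the end, for the whole second after the job is handed in: The flange lies flat (within 0.06 rad), hub up and at rest on the mat inside the tray (origin within 4 mm of the mat's height, wholly between the walls); the blank is still in its seat (within 8 mm) under its own clamp, which is still tight (screw below 0.25 rad) (z of flange in the frame of tray between 0.002 and 0.01 m and x of flange in the frame of tray between -0.021 and 0.021 m and y of flange in the frame of tray between -0.031 and 0.031 m and angle between the z axis of flange and the z axis of tray, either way round below 0.06 rad and angle between flange's own z axis and vertical below 0.1 rad and linear speed of flange below 0.02 m/s and ((value of joint screw_a below 0.25 rad and horizontal distance between blank and seat_a below 0.008 m and z of blank in the frame of seat_a below 0.005 m) or (value of joint screw_b below 0.25 rad and horizontal distance between blank and seat_b below 0.008 m and z of blank in the frame of seat_b below 0.005 m))); the robot touches nothing.
It fails at once if a knob is forced against its stop (bush twisted more than 0.35 rad either way) (value of joint any of knob_a, knob_b below -0.35 rad or value of joint any of knob_a, knob_b above 0.35 rad).
It fails at once if the blank's clamp is unscrewed (over 0.4 rad) ((value of joint screw_a above 0.4 rad and horizontal distance between blank and seat_a below 0.008 m) or (value of joint screw_b above 0.4 rad and horizontal distance between blank and seat_b below 0.008 m)).
It fails at once if the blank, the hex key or the brush is moved (over 12, 30, 30 mm) (distance of blank from where it was at the start of the episode above 0.012 m or distance of any of hex_key, brush from where it was at the start of the episode above 0.03 m).
It also fails if it takes over 72 s, if anything falls off the work surface, if the arm or the gripper's body presses on something with over 40 N, if the wrist force passes 120 N, or if a joint passes its speed limit or range.

## Working session

There is one attempt and no reset: what is moved stays moved. The work goes in short steps, each a Python script; the robot and the scene stay as the last script left them, time stands still between calls to the robot, and variables do not carry over. Pictures are saved under pics/ and viewed, and the job is handed in when it is done.

```bash
mkdir -p pics; ls
python3 - <<'E'
from rig import manip
import cv2,numpy as np
for n in("scene","side","wrist"):
    c=manip.camera(n); cv2.imwrite(f"pics/{n}0.png",c["image"][:,:,::-1])
    print(n,c["fx"],c["fy"],c["cx"],c["cy"]);print(np.round(c.get("cam_to_world",c.get("mount")),4).tolist())
print(manip.get_time(),manip.get_position(),manip.get_ee_rot())
E
```

```text
pics
scene 559.0655892636487 559.0655892636487 306.8074317183581 240.71819837166547
[[-0.8962, -0.3167, 0.3107, 0.3463], [-0.4433, 0.6128, -0.6542, 0.6723], [0.0168, -0.724, -0.6896, 0.6545], [0.0, 0.0, 0.0, 1.0]]
side 434.3811428520978 434.3811428520978 323.4446984812471 240.2848943747337
[[-0.9505, -0.2171, 0.2224, 0.4267], [-0.3108, 0.6527, -0.691, 0.6841], [0.0049, -0.7259, -0.6878, 0.6258], [0.0, 0.0, 0.0, 1.0]]
wrist 371.64829954431775 371.64829954431775 322.6149095344663 237.3147931834514
[[0.0011, -0.3214, 0.947, -0.1209], [1.0, 0.0001, -0.0011, 0.0011], [0.0002, 0.947, 0.3214, -0.0825], [0.0, 0.0, 0.0, 1.0]]
0.15 [0.16887987 0.60133799 0.25271068] [ 0.21400113  1.56027351 -0.21590545]
```

View pics/scene0.png

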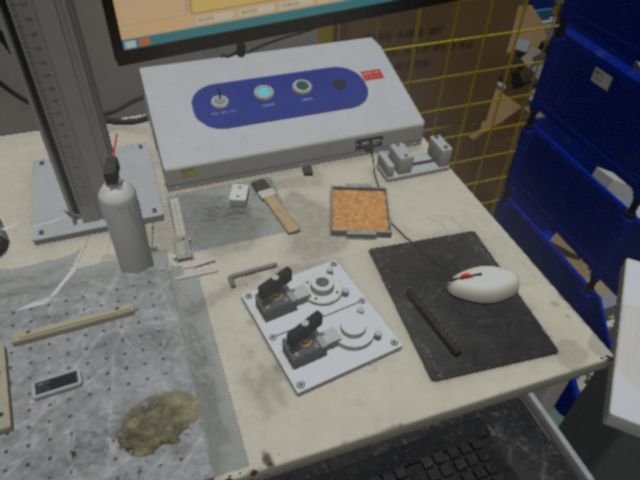

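View pics/side0.png

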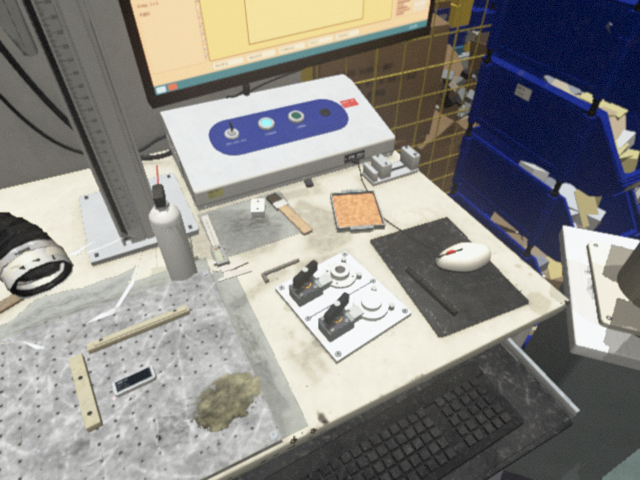

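View pics/wrist0.png

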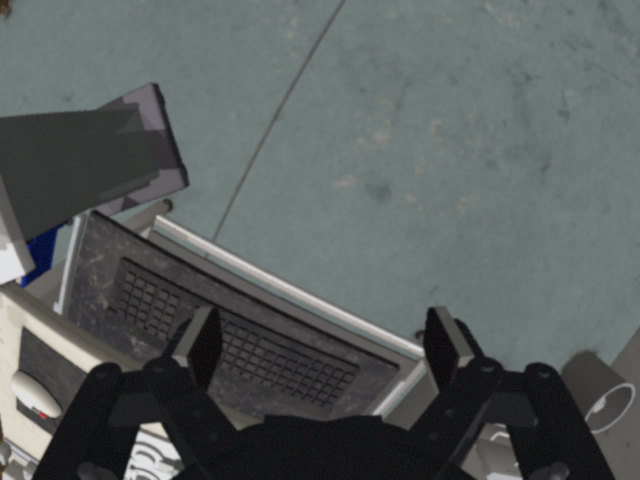

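```bash
cat > h.py <<'E'
import numpy as np,cv2
from scipy.spatial.transform import Rotation as R
def ray(c,u,v,z):
    K=np.array([(u-c["cx"])/c["fx"],(v-c["cy"])/c["fy"],1]); M=np.array(c["cam_to_world"]); d=M[:3,:3]@K; o=M[:3,3]
    return o+d*(z-o[2])/d[2]
def proj(c,p):
    M=np.linalg.inv(np.array(c["cam_to_world"])); q=M[:3,:3]@p+M[:3,3]
    return np.array([c["cx"]+c["fx"]*q[0]/q[2],c["cy"]+c["fy"]*q[1]/q[2]])
def fish(c,u,v,z,pos,rot):
    du,dv=u-c["cx"],v-c["cy"]; r=np.hypot(du,dv); t=r/c["fx"]
    d=np.array([du/r*np.sin(t),dv/r*np.sin(t),np.cos(t)]); M=np.array(c["mount"]); Rw=R.from_rotvec(rot).as_matrix()
    o=pos+Rw@M[:3,3]; d=Rw@M[:3,:3]@d
    return o+d*(z-o[2])/d[2]
def down(yaw): # tool x down, tool y (jaw dir) at angle yaw in world xy
    x=np.array([0,0,-1.]);y=np.array([np.cos(yaw),np.sin(yaw),0]);return R.from_matrix(np.c_[x,y,np.cross(x,y)]).as_rotvec()
E
python3 - <<'E'
import cv2
a=cv2.imread('pics/scene0.png'); cv2.imwrite('pics/s0c.png',cv2.resize(a[175:395,225:425],None,fx=2.7,fy=2.7,interpolation=cv2.INTER_CUBIC))
a=cv2.imread('pics/side0.png'); cv2.imwrite('pics/d0c.png',cv2.resize(a[180:365,255:430],None,fx=3.2,fy=3.2,interpolation=cv2.INTER_CUBIC))
E
```

```text
(no output)
```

View pics/s0c.png

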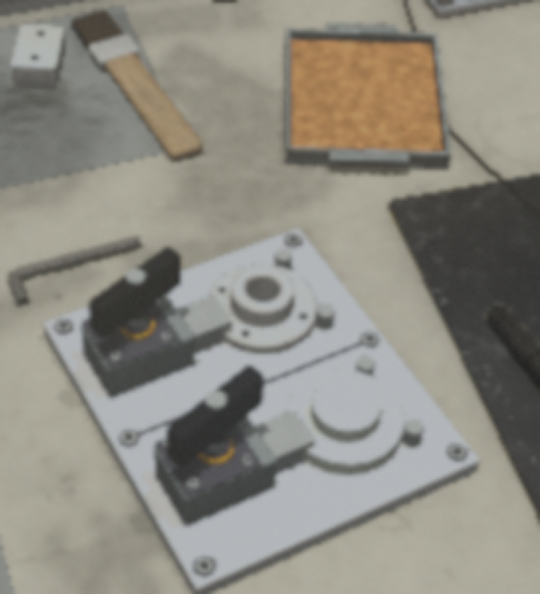

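View pics/d0c.png

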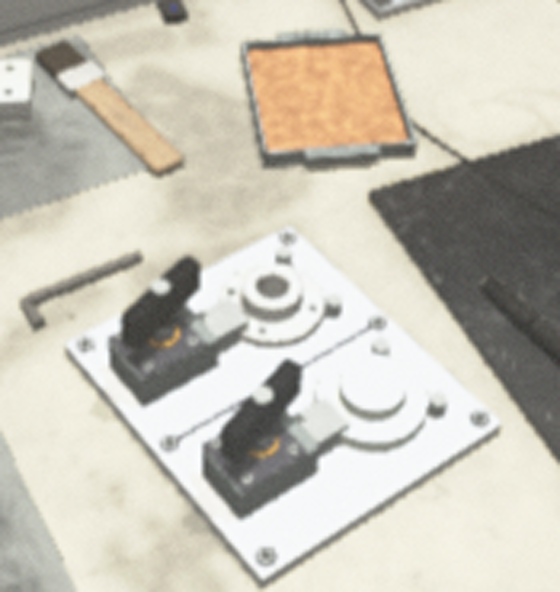

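Run:
```python
from rig import manip
from h import *
C={}
for n,s,ox,oy,pl,tr,hub,bar in(
 ("scene",2.7,225,175,[(302,230),(43,327),(197,590),(477,465)],[(290,31),(440,36),(449,152),(284,152)],(263,288),[(93,300),(175,251)]),
 ("side",3.2,255,180,[(292,228),(67,350),(262,582),(500,430)],[(244,42),(382,37),(414,143),(264,154)],(271,288),[(125,320),(193,262)])):
    c=manip.camera(n); f=lambda p,z: ray(c,p[0]/s+ox,p[1]/s+oy,z)
    P=np.array([f(p,.012) for p in pl]); print(n,"plate",np.round(P,4).tolist(),P.mean(0).round(4))
    for i in range(4): d=P[(i+1)%4]-P[i]; print(np.hypot(*d[:2]).round(4),np.degrees(np.arctan2(d[1],d[0])).round(1))
    T=np.array([f(p,.014) for p in tr]); print("tray",np.round(T,4).tolist(),T.mean(0).round(4))
    for i in range(4): d=T[(i+1)%4]-T[i]; print(np.hypot(*d[:2]).round(4),np.degrees(np.arctan2(d[1],d[0])).round(1))
    print("hub",f(hub,.033).round(4)); B=[f(b,.08) for b in bar]; d=B[1]-B[0];print("bar",np.round(B,4).tolist(),np.hypot(*d[:2]),np.degrees(np.arctan2(d[1],d[0])))
print(manip.get_time())
```

```text
scene plate [[0.5726, 0.0813, 0.012], [0.6703, 0.2167, 0.012], [0.5188, 0.3251, 0.012], [0.4229, 0.195, 0.012]] [0.5461 0.2045 0.012 ]
0.167 54.2
0.1863 144.4
0.1617 -126.4
0.188 -37.2
tray [[0.6573, -0.0876, 0.014], [0.5638, -0.1302, 0.014], [0.5177, -0.022, 0.014], [0.61, 0.0258, 0.014]] [ 0.5872 -0.0535  0.014 ]
0.1028 -155.5
0.1176 113.1
0.1039 27.4
0.1229 -67.3
hub [0.5661 0.1517 0.033 ]
bar [[0.6228, 0.238, 0.08], [0.6017, 0.1885, 0.08]] 0.05376699633428931 -113.1175660253883
side plate [[0.5719, 0.0834, 0.012], [0.6671, 0.2194, 0.012], [0.5178, 0.3272, 0.012], [0.4216, 0.1976, 0.012]] [0.5446 0.2069 0.012 ]
0.166 55.0
0.1842 144.2
0.1614 -126.6
0.1888 -37.2
tray [[0.6566, -0.087, 0.014], [0.5633, -0.1244, 0.014], [0.5163, -0.0174, 0.014], [0.6079, 0.0246, 0.014]] [ 0.586 -0.051  0.014]
0.1006 -158.1
0.1169 113.7
0.1008 24.7
0.1218 -66.4
hub [0.565  0.1551 0.033 ]
bar [[0.6197, 0.2426, 0.08], [0.5996, 0.192, 0.08]] 0.054442804459745545 -111.64859969369947
0.25
```

Run:
```python
from rig import manip
from h import *
k=np.array([0.610,0.2165])
for y in range(-180,181,20):
    q=manip.solve_ik([*k,.074],down(np.radians(y))); print(y,None if q is None else np.round(q,2))
y=np.radians(158-180)
manip.move_to([*k,.23],down(y))
manip.hold(.3)
pos,rot=manip.get_position(),manip.get_ee_rot()
c=manip.camera("wrist"); cv2.imwrite("pics/w1.png",c["image"][:,:,::-1])
print(pos,rot,manip.get_time(),manip.get_joint_positions(),manip.get_contact_force(),manip.get_torque())
```

```text
-180 None
-160 None
-140 None
-120 [0.32 0.68 1.66 0.   0.79 2.42]
-100 [ 0.32  0.68  1.66 -0.    0.79  2.07]
-80 [ 0.32  0.68  1.66 -0.    0.79  1.72]
-60 [ 0.32  0.68  1.66 -0.    0.79  1.37]
-40 [ 0.32  0.68  1.66 -0.    0.79  1.02]
-20 [ 0.32  0.68  1.66 -0.    0.79  0.67]
0 [ 0.32  0.68  1.66 -0.    0.79  0.32]
20 [ 0.32  0.68  1.66 -0.    0.79 -0.03]
40 [ 0.32  0.68  1.66 -0.    0.79 -0.38]
60 [ 0.32  0.68  1.66 -0.    0.79 -0.72]
80 [ 0.32  0.68  1.66 -0.    0.79 -1.07]
100 [ 0.32  0.68  1.66 -0.    0.79 -1.42]
120 [ 0.32  0.68  1.66 -0.    0.79 -1.77]
140 [ 0.32  0.68  1.66 -0.    0.79 -2.12]
160 [ 0.32  0.68  1.66  0.    0.79 -2.47]
180 None
[0.60983821 0.21699442 0.23005117] [ 1.48562497  1.00292345 -1.48547729] 2.7 [ 3.23259639e-01  4.80750875e-01  1.59550090e+00 -4.61971274e-06
  1.06524604e+00  7.06620655e-01] [-0.29093382  0.78691692  0.361196  ] [-0.02024414 -0.01780414  0.05825925]
```

View pics/w1.png

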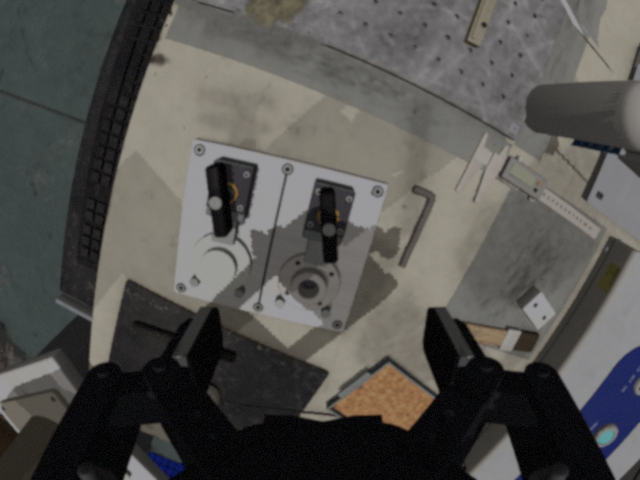

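Run:
```python
from rig import manip
from h import *
c=cv2.imread("pics/w1.png"); cv2.imwrite("pics/w1c.png",cv2.resize(c[130:335,165:400],None,fx=3.2,fy=2.9,interpolation=cv2.INTER_CUBIC))
pos,rot=manip.get_position(),manip.get_ee_rot()
c=manip.camera("wrist")
f=lambda u,v,z:fish(c,u,v,z,pos,rot)
P=np.array([f(*p,.012) for p in[(196,139),(388,183),(345,330),(175,296)]]);print(P.round(4).tolist(),P.mean(0))
print("hub",f(311,285,.033), "knobcap",f(329,229,.08))
g=c["image"].max(axis=2); m=(g<40).astype(np.uint8); m[:,:300]=0;m[:,355:]=0;m[:170]=0;m[275:]=0
n,l,s,ce=cv2.connectedComponentsWithStats(m); print(s,ce)
```

```text
[[0.5244, 0.3223, 0.012], [0.6748, 0.2144, 0.012], [0.581, 0.0804, 0.012], [0.4236, 0.185, 0.012]] [0.55095771 0.2005302  0.012     ]
hub [0.57264142 0.15382894 0.033     ] knobcap [0.6139045  0.21342585 0.08      ]
[[     0      0    640    480 305900]
 [   305    187     41     76   1293]
 [   341    186      4      2      4]
 [   346    187      1      1      1]
 [   310    224      1      2      2]] [[319.47108532 239.57184374]
 [326.26372776 222.73163186]
 [342.5        186.25      ]
 [346.         187.        ]
 [310.         224.5       ]]
```

View pics/w1c.png

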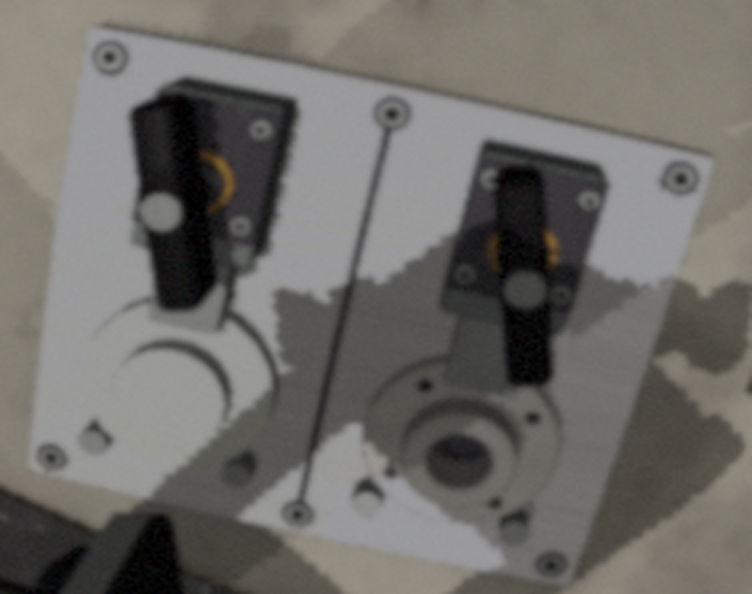

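Run:
```python
from rig import manip
from h import *
pos,rot=manip.get_position(),manip.get_ee_rot()
c=manip.camera("wrist")
a,b=fish(c,327.5,188,.08,pos,rot),fish(c,330,262.8,.08,pos,rot); print(a,b,np.degrees(np.arctan2(*(a-b)[[1,0]])),np.linalg.norm(a-b))
manip.command_gripper(.05,20)
manip.servo_line([.613,.215,.14],down(np.radians(-22)))
manip.hold(.2)
pos,rot=manip.get_position(),manip.get_ee_rot()
c=manip.camera("wrist"); cv2.imwrite("pics/w2.png",c["image"][:,:,::-1])
print(pos,rot,manip.get_time())
```

```text
[0.62470117 0.24341046 0.08      ] [0.60432392 0.18703852 0.08      ] 70.12615390585373 0.05994186516079063
[0.61369332 0.21526699 0.14128733] [ 1.4878474   1.00184203 -1.48411032] 4.2417
```

View pics/w2.png

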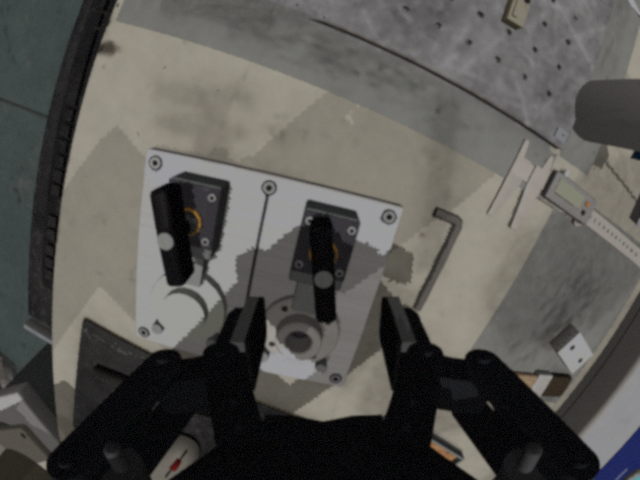

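Run:
```python
from rig import manip
from h import *
pos,rot=manip.get_position(),manip.get_ee_rot()
c=manip.camera("wrist")
im=c["image"][:,:,::-1];cv2.imwrite("pics/w2c.png",cv2.resize(im[190:400,230:420],None,fx=2.8,fy=2.8,interpolation=cv2.INTER_CUBIC))
a,b=fish(c,319,216,.08,pos,rot),fish(c,325,318,.08,pos,rot); print(a,b,(a+b)/2,np.degrees(np.arctan2(*(a-b)[[1,0]])),np.linalg.norm(a-b))
print(fish(c,323,280,.08,pos,rot),"hub",fish(c,299,336,.033,pos,rot))
```

```text
[0.62464069 0.24681052 0.08      ] [0.60514717 0.19008046 0.08      ] [0.61489393 0.21844549 0.08      ] 71.03631507824406 0.05998580036429394
[0.61310178 0.2128154  0.08      ] hub [0.57122143 0.15606756 0.033     ]
```

View pics/w2c.png

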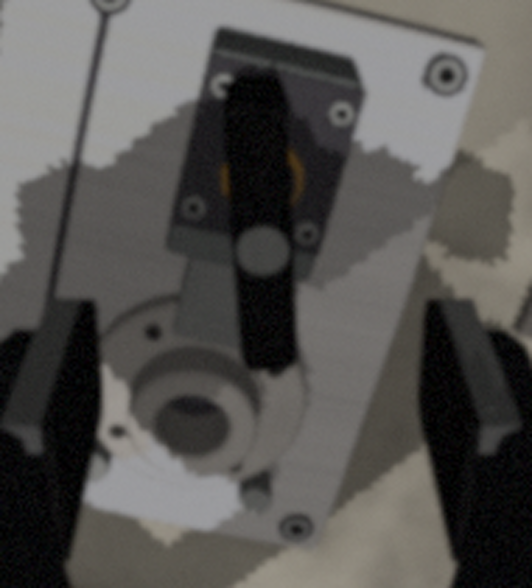

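Run:
```python
from rig import manip
from h import *
y=down(np.radians(-20))
f0=manip.get_contact_force();t0=manip.get_torque(); print(f0,t0)
manip.servo_line([.6125,.2145,.075],y,rate=.08); manip.hold(.2)
f0=manip.get_contact_force();t0=manip.get_torque(); print(f0,t0,manip.get_position())
manip.command_gripper(0.03,20);manip.hold(.2);print(manip.get_contact_force())
manip.command_gripper(0.0,20);manip.hold(.3)
print(manip.get_width(),manip.get_contact_force()-f0,manip.get_torque()-t0,manip.get_position(),manip.get_time())
c=manip.camera("wrist"); cv2.imwrite("pics/w3.png",c["image"][:,:,::-1])
```

```text
[ 0.44125915 -0.25311621  1.12847949] [-0.00714987 -0.01277079 -0.04605575]
[ 0.01971082 -0.20348037  0.55566945] [ 0.03809463 -0.01279435 -0.03754052] [0.61283382 0.21461675 0.0756348 ]
[ 0.4370626   0.58049138 -0.97250919]
0.011407891977079665 [ 4.56388225 -2.33292789 -1.36797363] [-0.58409765 -0.6891917   0.10174487] [0.6133379  0.21422321 0.07522135] 6.5833
```

View pics/w3.png

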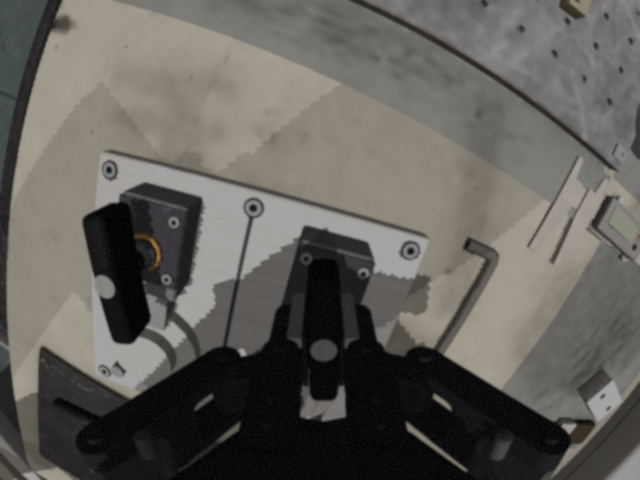

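Run:
```python
from rig import manip
from h import *
k=[.6138,.2138,.075]
def rd(s): manip.hold(.2);print(s,manip.get_contact_force().round(2),manip.get_torque().round(3),manip.get_position().round(4),manip.get_joint_positions()[5].round(3))
manip.command_gripper(0.0,50)
manip.servo_line(k,down(np.radians(-20)));rd("0")
for a in(.05,.1,.0,-.05,-.1,0):
    manip.servo_line(k,down(np.radians(-20)+a));rd(a)
print(manip.get_time())
```

```text
0 [-1.87  1.05  5.58] [0.261 0.474 0.038] [0.6135 0.2141 0.0752] 0.666
0.05 [-2.16  1.42  6.09] [ 0.285  0.475 -0.088] [0.6135 0.2141 0.0752] 0.616
0.1 [-3.54  1.52  6.14] [ 0.312  0.512 -0.045] [0.6134 0.2141 0.0752] 0.566
0.0 [-3.32  1.95  5.57] [0.341 0.495 0.049] [0.6136 0.2141 0.0752] 0.666
-0.05 [-1.99  1.07  5.44] [0.284 0.43  0.163] [0.6136 0.2141 0.0752] 0.716
-0.1 [-1.88  1.12  5.22] [0.244 0.379 0.305] [0.6137 0.2141 0.0752] 0.765
0 [-2.64  1.58  5.1 ] [0.319 0.396 0.083] [0.6136 0.2141 0.0752] 0.666
10.0
```

Run:
```python
from rig import manip
from h import *
k=[.6135,.2140,.075]
for a in np.arange(.15,2.46,.23):
    manip.servo_line(k,down(np.radians(-20)+a));manip.hold(.05)
    f,t=manip.get_contact_force(),manip.get_torque()
    print(a.round(2),f.round(2),t.round(3),manip.get_position().round(4),manip.get_joint_positions()[5].round(3),manip.get_time())
    if abs(t[2])>.6: print("stop");break
c=manip.camera("wrist"); cv2.imwrite("pics/w4.png",c["image"][:,:,::-1])
c=manip.camera("scene"); cv2.imwrite("pics/s4.png",c["image"][:,:,::-1])
```

```text
0.15 [-1.69  0.88  5.12] [0.22  0.341 0.019] [0.6133 0.2142 0.0752] 0.516 10.35
0.38 [-3.01  1.03  5.88] [ 0.211  0.492 -0.058] [0.613  0.2141 0.0752] 0.287 10.7833
0.61 [-3.85  0.78  6.02] [ 0.139  0.662 -0.047] [0.6128 0.2141 0.0752] 0.056 11.2167
0.84 [-3.97  0.47  8.78] [-0.039  0.86  -0.019] [0.6125 0.214  0.0752] -0.174 11.65
1.07 [-5.39 -0.78  8.78] [-0.075  0.963 -0.078] [0.6123 0.2138 0.0752] -0.404 12.0833
1.3 [-6.02 -1.57  9.24] [-0.27   1.027 -0.068] [0.6121 0.2135 0.0752] -0.634 12.5167
1.53 [-6.25 -2.39 10.76] [-0.519  1.048 -0.042] [0.612  0.2133 0.0751] -0.863 12.95
1.76 [-6.39 -3.67 10.36] [-0.68   1.001 -0.062] [0.612  0.213  0.0752] -1.093 13.3833
1.99 [-5.8  -5.39 10.64] [-0.937  0.992 -0.099] [0.612  0.2128 0.0751] -1.324 13.8167
2.22 [-5.32 -6.61 11.48] [-1.188  0.915 -0.074] [0.612  0.2125 0.0752] -1.554 14.25
2.45 [-4.77 -6.51 10.37] [-1.339  0.877 -0.065] [0.6122 0.2122 0.0751] -1.784 14.6833
```

View pics/w4.png

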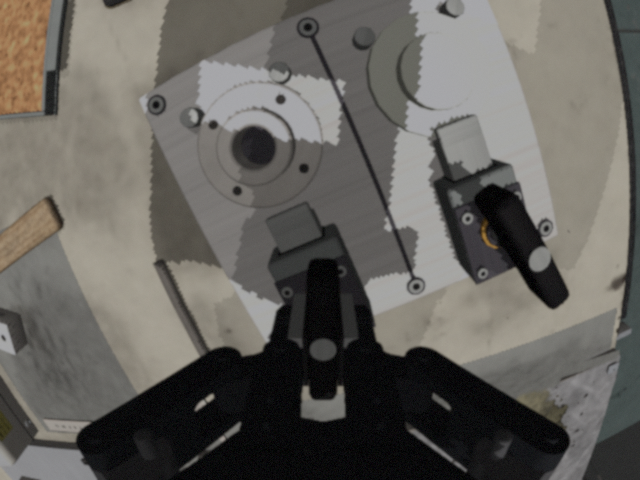

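View pics/s4.png

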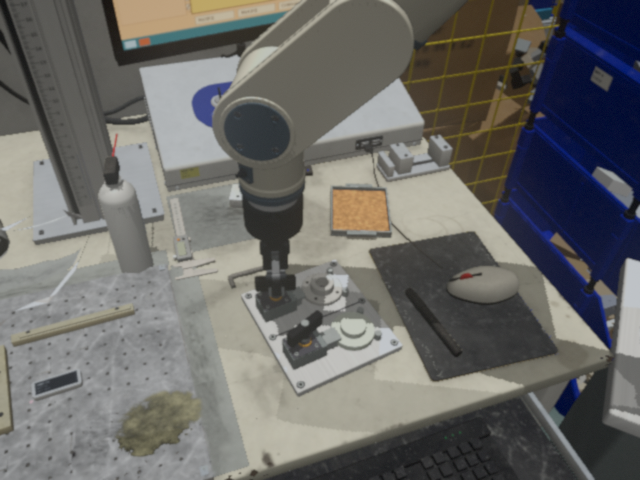

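Run:
```python
from rig import manip
from h import *
p=manip.get_position()
manip.command_gripper(.04,50)
manip.servo_line([p[0],p[1],.16],rate=.15)
manip.move_to([.568,.154,.16],down(np.radians(-36)))
manip.command_gripper(.06,50);manip.hold(.2)
pos,rot=manip.get_position(),manip.get_ee_rot()
c=manip.camera("wrist"); cv2.imwrite("pics/w5.png",c["image"][:,:,::-1])
s=manip.camera("scene"); cv2.imwrite("pics/s5.png",cv2.resize(s["image"][220:400,220:420,::-1],None,fx=3,fy=3))
print(pos,rot,manip.get_time())
```

```text
[0.56800274 0.15401766 0.16001632] [ 1.65514406  0.84333158 -1.65510792] 18.7917
```

View pics/w5.png

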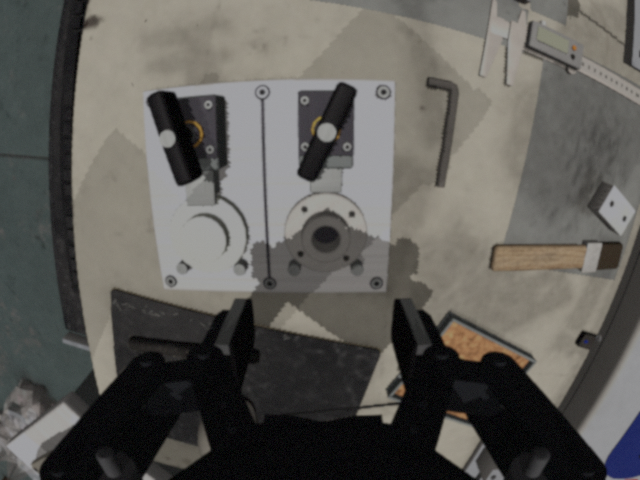

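View pics/s5.png

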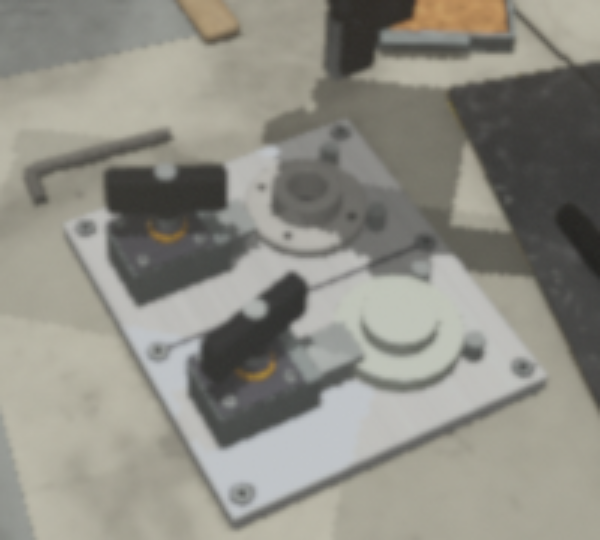

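Run:
```python
from rig import manip
from h import *
pos,rot=manip.get_position(),manip.get_ee_rot()
c=manip.camera("wrist")
print("hub",fish(c,325.5,232,.033,pos,rot),fish(c,326,238,.033,pos,rot),"cap",fish(c,327,131,.082,pos,rot))
im=c["image"][:,:,::-1];cv2.imwrite("pics/w5c.png",cv2.resize(im[170:300,260:400],None,fx=4,fy=4,interpolation=cv2.INTER_CUBIC))
T=np.array([fish(c,*p,.014,pos,rot) for p in[(446,313),(535,358)]]);print(T)
```

```text
hub [0.57160987 0.15558485 0.033     ] [0.56928702 0.15177042 0.033     ] cap [0.61429427 0.21378768 0.082     ]
[[ 0.60939241  0.02990383  0.014     ]
 [ 0.6630248  -0.08524986  0.014     ]]
```

View pics/w5c.png

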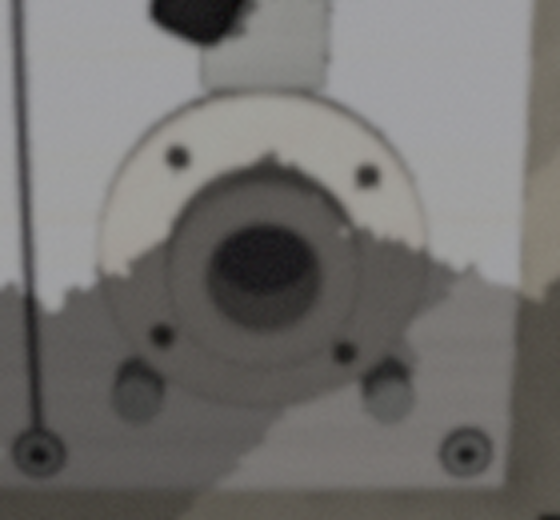

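Run:
```python
from rig import manip
from h import *
y=down(np.radians(-36)); k=[.568,.151]
manip.servo_line([*k,.07],y,rate=.15)
manip.hold(.1);f0=manip.get_contact_force()
manip.servo_line([*k,.0475],y,rate=.06);manip.hold(.1);print(manip.get_contact_force()-f0)
manip.command_gripper(0.03,20);manip.hold(.2)
print(manip.get_width(),manip.get_contact_force()-f0,manip.get_torque(),manip.get_position(),manip.get_time())
c=manip.camera("wrist"); cv2.imwrite("pics/w6.png",c["image"][:,:,::-1])
s=manip.camera("side"); cv2.imwrite("pics/s6.png",cv2.resize(s["image"][220:360,260:430,::-1],None,fx=4,fy=4))
```

```text
[-0.13743496  0.86006314  1.75922247]
0.03341497142364342 [ 0.41853178 -0.99894998  6.39960918] [-0.07850433  0.10676253  0.074247  ] [0.56826318 0.15102869 0.04792506] 20.875
```

View pics/w6.png

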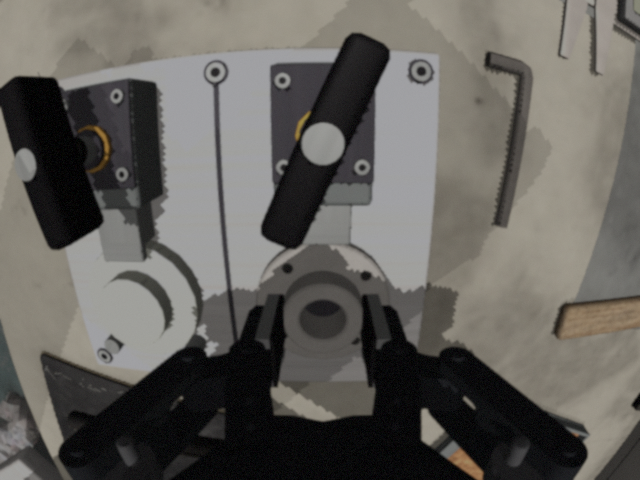

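View pics/s6.png

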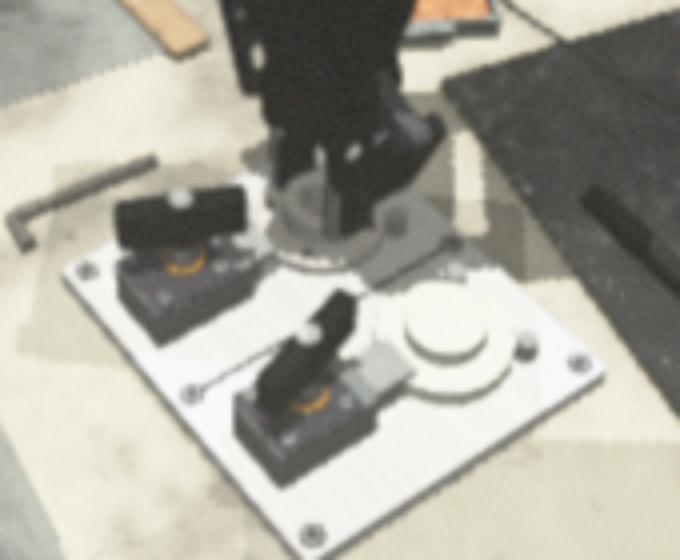

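Run:
```python
from rig import manip
from h import *
c=manip.camera("wrist"); M=np.linalg.inv(np.array(c["mount"]))
for p in([.015,0,0],[.015,0,-.011],[.015,0,.011],[.015,.018,0],[.015,.018,-.011],[.015,.018,.011]):
    q=M[:3,:3]@np.array(p)+M[:3,3]; t=np.arctan2(np.hypot(q[0],q[1]),q[2]); r=c["fx"]*t/np.hypot(q[0],q[1])
    print(p,(c["cx"]+q[0]*r).round(1),(c["cy"]+q[1]*r).round(1))
im=c["image"][:,:,::-1];cv2.imwrite("pics/w6c.png",cv2.resize(im[230:400,220:420],None,fx=3.8,fy=3.5,interpolation=cv2.INTER_CUBIC))
```

```text
[0.015, 0, 0] 322.7 321.1
[0.015, 0, -0.011] 322.7 298.5
[0.015, 0, 0.011] 322.7 342.0
[0.015, 0.018, 0] 364.7 320.7
[0.015, 0.018, -0.011] 366.0 298.2
[0.015, 0.018, 0.011] 363.4 341.6
```

View pics/w6c.png

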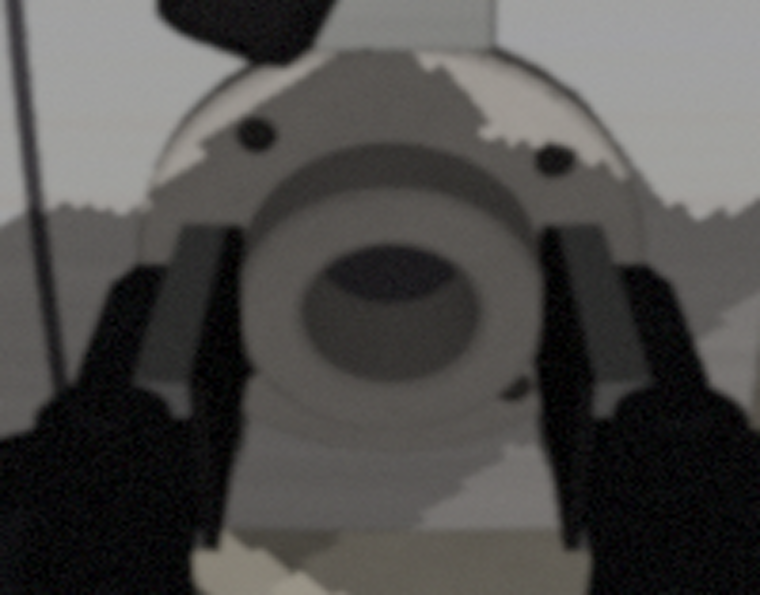

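Run:
```python
from rig import manip
from h import *
manip.command_gripper(0.03,40);manip.hold(.1)
p=manip.get_position();print(p,manip.get_width(),manip.get_contact_force())
manip.servo_line([p[0],p[1],p[2]+.02],rate=.04);print(manip.get_contact_force())
manip.servo_line([p[0],p[1],.16],rate=.12)
manip.move_to([.588,-.052,.16],down(np.radians(-66)));manip.hold(.1)
print(manip.get_width(),manip.get_contact_force(),manip.get_time())
pos,rot=manip.get_position(),manip.get_ee_rot();print(pos)
c=manip.camera("wrist"); cv2.imwrite("pics/w7.png",c["image"][:,:,::-1])
s=manip.camera("scene"); cv2.imwrite("pics/s7.png",s["image"][:,:,::-1])
```

```text
[0.56829301 0.15102731 0.04806993] 0.03171398738856656 [-0.10277135 -0.9922576   7.30914313]
[ 0.12231535 -0.82913034 -0.55404601]
0.032394276877213725 [-1.30573688  0.20666797 -0.65601013] 23.8583
[ 0.58791798 -0.05041119  0.15974794]
```

View pics/w7.png

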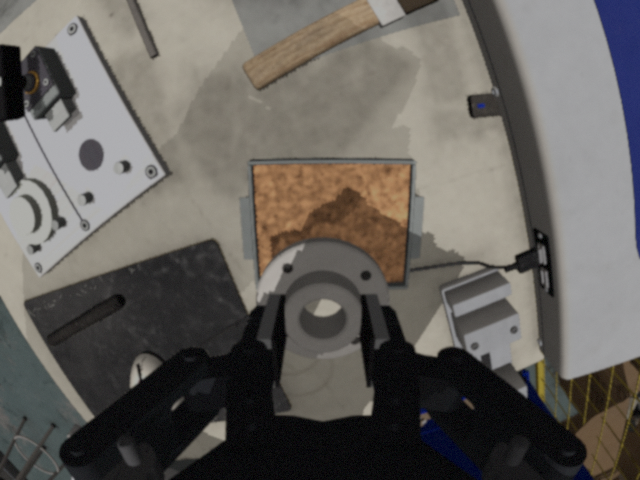

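View pics/s7.png

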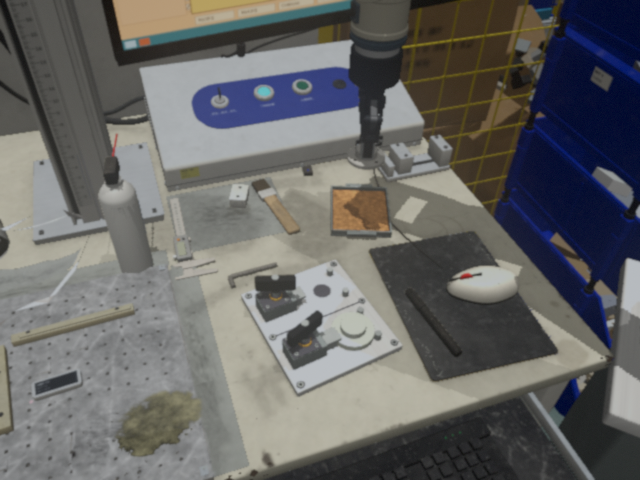

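Run:
```python
from rig import manip
from h import *
pos,rot=manip.get_position(),manip.get_ee_rot()
c=manip.camera("wrist")
T=np.array([fish(c,*p,.014,pos,rot)[:2] for p in[(250,160),(414,160),(406,286),(258,284)]]);print(T,T.mean(0))
for i in range(4): d=T[(i+1)%4]-T[i]; print(np.hypot(*d).round(4),np.degrees(np.arctan2(d[1],d[0])).round(1))
```

```text
[[ 0.61391565  0.01963126]
 [ 0.66326193 -0.08941775]
 [ 0.57085425 -0.13185059]
 [ 0.52374597 -0.02157563]] [ 0.59294445 -0.05580318]
0.1197 -65.7
0.1017 -155.3
0.1199 113.1
0.0991 24.6
```

Run:
```python
from rig import manip
from h import *
y=down(np.radians(-66)); k=[.590,-.054]
manip.servo_line([*k,.065],y,rate=.12);manip.hold(.1)
f0=manip.get_contact_force()
for z in (.05,.046,.044,.043,.042,.0412,.0404,.0396):
    manip.servo_line([*k,z],y,rate=.03);manip.hold(.1)
    f=manip.get_contact_force()-f0;print(z,f.round(2),manip.get_position()[2].round(4))
    if f[2]>4: break
print(manip.get_time())
s=manip.camera("side"); cv2.imwrite("pics/s8.png",cv2.resize(s["image"][160:280,290:430,::-1],None,fx=5,fy=5))
```

```text
0.05 [-0.23  2.03 -1.39] 0.0501
0.046 [-1.15  1.94 -0.74] 0.046
0.044 [-1.02  2.01 -1.13] 0.044
0.043 [-2.2   1.48 -0.91] 0.043
0.042 [-1.26  1.56  1.82] 0.0421
0.0412 [-3.74  2.    9.52] 0.0421
27.5833
```

View pics/s8.png

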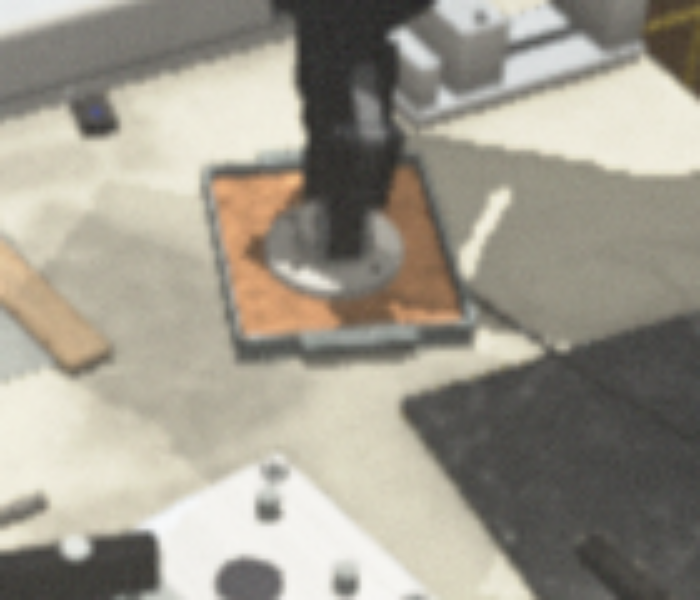

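Contact came at the expected height, and the flange is on the cork mat in the middle of the tray. I'll release it and retract.

Run:
```python
from rig import manip
from h import *
manip.command_gripper(.055,20);manip.hold(.2)
manip.servo_line([.590,-.054,.20],rate=.15);manip.hold(.2)
print(manip.get_width(),manip.get_contact_force(),manip.get_position())
c=manip.camera("wrist"); cv2.imwrite("pics/w9.png",c["image"][:,:,::-1])
s=manip.camera("side"); cv2.imwrite("pics/s9.png",cv2.resize(s["image"][160:360,250:430,::-1],None,fx=3,fy=3))
f=lambda p,z: ray(s,*p,z)
print(manip.get_time())
```

```text
0.05474513924406799 [ 0.38212375 -0.63243907  0.26321351] [ 0.58958635 -0.05396298  0.19907536]
29.6917
```

View pics/w9.png

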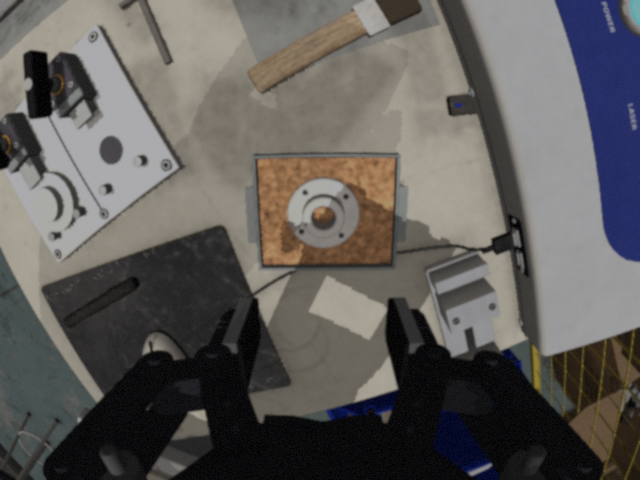

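View pics/s9.png

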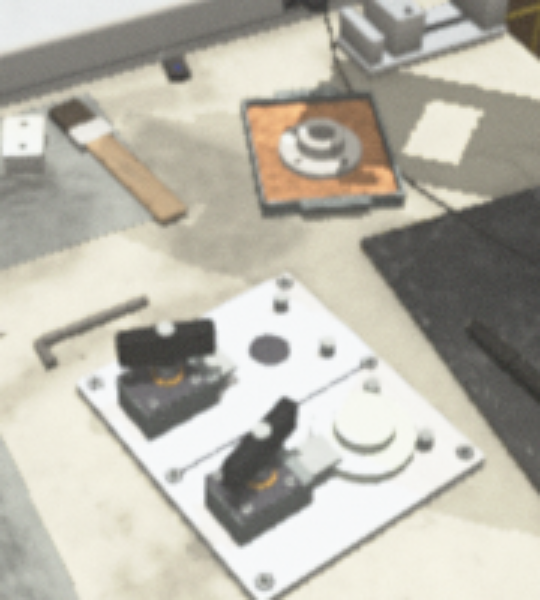

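The pictures show the flange flat and central in the tray (wrist view about (324,213), tray spanning columns 255–397). The blank is still clamped, and the hex key and brush lie where they were.

```bash
python3 -c "
from rig import manip
manip.sign_off();print(manip.get_time())"
```

```text
the job is handed in; nothing more can be done
the job is handed in; nothing more can be done
```

The flange is lying flat, hub up, in the middle of the cork-lined tray. I handed the job in at about 30 s of the 72 s allowed; no verdict is reported.

- **Finding the thread:** I pinched the knob of the flange's clamp and tried it ±0.1 rad. Counter-clockwise gave, at under 0.1 N m. Clockwise wound up to about 0.3 N m, so I did not push further that way.
- **Unscrewing:** I turned the knob 2.45 rad counter-clockwise. The torque stayed at 0.1 N m or less, and the pictures showed the toe clear of the rim.
- **Moving the flange:** I gripped it across the hub, lifted it straight up and lowered it until it touched the mat. The TCP then stood 6 mm lower than at the grasp in the seat, which is the height difference between seat and mat. Only then did I release and back off.
- **Last checks:** The blank looked still clamped with its knob untouched, the hex key and brush were where they started, and there was no contact force on the tool.

Two readings disagreed:
- **Camera positions:** The wrist and fixed cameras differed by about 5–7 mm, so I used values in between. That is well inside the tray tolerance.
- **Hub width:** The fingers read 32–33 mm across the 36 mm hub, probably because only the pad tips reached it. The grip held steady throughout.

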